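# Wedge a suspension link off its rests and hold it there

## Task

A suspension link is pinned in the bench fixture and its free end lies on two rest pads. Take the loose wedge (not the flat spacer) by its upright grip, lay it flat on the fixture's base plate and push it, thin end first, into the channel between the pads under the link's eye until the cross-pin just lifts off the pads, about 4 mm clear and never as much as a centimetre. Finish while still gripping the wedge there with the link resting on it; do not touch the link with the gripper, and leave the other things on the bench where they are.

Things in the scene. Friction and masses are not known exactly. Their poses are not given: they have to be found in the camera images.
- fixture: Fixed steel fixture; base plate 370 x 100 x 12 mm flat on the bench. Origin: plate underside, straight below the link's eye; z up, x along the plate from the open apron (starts x = -150 mm) towards the pivot (x = +170; plate ends +220). Two rest pads at y = +-34 mm, 26 mm long (x), 16 wide, 14 high, leave a 52 mm wide channel; the wedge goes in along +x.
- link: Dark forged link, about 0.7 kg (varies). Origin: centre of the round eye (34 mm diameter, 36 wide, axis y) at its free end; at rest 36 mm above the plate's underside, axes as the fixture's, the eye's lowest line 7 mm above the plate's top, its 20 mm thick, 92 mm long cross-pin lying on the pads. Its arm (30 wide, 17 high) is hinged 170 mm away at +x; it only swings up. Origin's rise = clearance of the pin.
- wedge_grip (a point): Middle of the upright grip block at the thick end of the loose wedge, 30 mm above the wedge's flat underside. Block 28 mm long (x), 26 mm wide (y), 55 mm high; grip it across its width (y). x points along the wedge to the thin end, z up.
- wedge_nose (a point): Middle of the lower edge of the wedge's thin end, on the underside, 94 mm ahead of wedge_grip along x and 30 mm below it. The ramp touches the eye when this is about 18 mm beyond the eye's centre line (fixture x); 4 mm of lift comes at about 38 mm.
- wedge: The whole wedge: aluminium, 108 x 26 mm, 0.22 kg. Origin: centre of its underside (40 mm ahead of wedge_grip, 30 mm below it); axes as wedge_grip. In front of the grip block its ramp falls evenly over 80 mm from 19 mm height to the 3 mm thick nose: slope 1 in 5, 1 mm of lift for 5 mm of push. Pushing takes some 3 to 15 N.
- spacer_grip (a point): Bystander: middle of the grip block, 30 mm above the underside, of a flat spacer with the wedge's material, length, width and grip block, but with a level tongue, 19 mm high to its end. Wedge, spacer, socket and tin swap places from run to run.
- socket: Bystander: steel deep socket standing upright, 34 mm diameter, 55 mm high; origin at its underside.
- grease_tin: Bystander: closed round grey tin, 60 mm diameter, 55 mm high; origin at its underside.

How it is judged:
By the outcome, as a careful person would: the job done as asked, in the order asked, and still so for the second after the job is handed in, while the arm keeps its last pose, push and grip.
It also fails if it takes over 48 s, if anything falls off the work surface, if the arm or the gripper's body presses on something with over 40 N, if the wrist force passes 120 N, or if a joint passes its speed limit or range.

## Robot

A 7-joint arm with a two-finger parallel gripper is mounted at the origin on the work surface. World frame = base frame: x ahead of the robot, y to its left, z up, the work surface at z = 0. Lengths are in m, angles in rad, forces in N, time in s.
With the tool pointing down it reaches from about 0.425 to 0.975 m from the base axis. Payload 16.7 kg.
Tool frame: the origin (TCP) lies between the finger pads; the fingertips stand ahead of it and the grasp point (between the pads) lies 6 mm ahead of it (env.tcp_to_tips is the z of the fingertips in the tool frame, in m); z points along the fingers, y is the direction in which the jaws open and shut (so a half turn about z gives the same grasp; the last joint's range is limited). The gripper opens to 85 mm and grips with 20 to 120 N. Pads are 22 mm wide; open, the fingers measure 114 mm over their backs; the gripper's body (76 mm by 85 mm) begins 54 mm behind the grasp point. The pads swing forward as they close: fully open they stand 13 mm farther back than shut.
Start: joints at [1.093, 0.426, 0.074, 1.606, -0.034, 1.111, -0.067], TCP at [0.217, -0.639, 0.256] pointing down, gripper open.
Joint ranges: [-2.85, 2.85], [-0.5, 2.14], [-1.23, 1.37], [0.21, 2.46], [-1.02, 4.16], [0.16, 2.05], [-2.73, 2.73]. Speed limits (rad/s): [1.89, 1.89, 2.39, 2.39, 3.01, 3.01, 3.01].

## Interface

Orientations are given as a rotation vector (axis times angle).
In Python, from station import monitor, optics, env gives the robot as it stands.
- The arm moves only by the tool move_arm, never from a script. Its argument "commands" is a list of rows, each an object with "delta_rot": the turn, a rotation vector about the tool's x, y, z in rad, a list of three; "linear": the shift along the tool's x, y, z in m, a list of three; "gripper": the finger opening in m, from 0 to 0.0854. In form: [{"delta_rot": [ax, ay, az], "linear": [x, y, z], "gripper": gripper}, ...]. A call has exactly 5 rows; each row is the pose to reach, as a shift and turn from the pose commanded when the call began, along the tool's axes at that moment; what a row does not reach only later rows make up. A row lasts 1/10 s, in which the tool goes at most 50 mm and 8.59 degrees, less where a joint would pass 70% of its speed; a pose out of reach is approached as far as the arm can. A call with a gripper value outside its range is refused whole. The fingers move at their own pace and stop on an object; "force" is the grip in N (left out, the last holds). Time passes only in rows, so rows that repeat a pose let the fingers close, or fill a call up. It gives the time, the measured TCP pose, the force and the opening at its end, in the units of the state.
- monitor.sense(): the state, without advancing time (a new reading comes with each control period).
- optics.read_camera(name): name is "side" or "top" or "wrist"; returns a dict with "color" (480x640x3 uint8, red, green, blue), "z_map" (480x640 float32, m along the optical axis (not along the pixel's ray), 0 where there is no reading), "mtx" (3x3 intrinsics, pixels), "eye" and "orientation" of the camera in the world. Camera axes: x right, y up, looking along -z (the intrinsics and any distortion apply to the point x, -y, -z); pixel columns grow to the right and rows downward; lengths in m; the calibration is good to about 2 mm. A picture is of the moment at which its call begins.
- env.job_done(): hands the job in, once; it reports no verdict.
The state is a dict: "clock": time; "qpos": joint angles; "qd": joint speeds; "effort": joint torques, N m; "tool_pos": TCP position; "tcp_rot": TCP orientation; "contact_force": force on the tool from outside, world axes, zero at the start; "moment": the same for the moment, N m; "gripper_width": opening from 0.0 (shut) to 1.0 (fully open).
Only numpy, scipy, OpenCV 4.12 (cv2) and the standard library are available. Lean on these libraries where they do the work, as an engineer would, in place of code of your own. Each camera call takes 0.05 s, during which the arm holds its last target.

## Working session

There is one attempt and no reset: what is moved stays moved. The work goes in short steps, Python scripts to look and compute and a tool call to move; the robot and the scene stay as the last step left them, time stands still between calls to the robot, and variables do not carry over. Pictures are saved under pics/ and viewed, and the job is handed in when it is done.

Besides the shell and the picture viewer there is one more tool, called after "Emit:" as name([rows], argument=value, ...), one row to a line, values as JSON. move_arm: Moves the arm, as the interface text tells. Its arguments: {"type":"object","properties":{"commands":{"type":"array","items":{"type":"object","properties":{"delta_rot":{"type":"array","items":{"type":"number"}},"linear":{"type":"array","items":{"type":"number"}},"gripper":{"type":"number"}}}},"force":{"type":"number"}},"required":["commands"]}

```bash
mkdir -p pics; ls
cat > h.py <<'E'
import numpy as np, cv2
from scipy.spatial.transform import Rotation as R
from station import monitor, optics, env
def snap(name,fn):
    d=optics.read_camera(name); cv2.imwrite('pics/'+fn+'.png',cv2.cvtColor(d['color'],cv2.COLOR_RGB2BGR)); np.savez('pics/'+fn+'.npz',**{k:np.asarray(v) for k,v in d.items()}); return d
E
python3 - <<'E'
from h import *
print(monitor.sense()); print(env.tcp_to_tips)
for c in ['side','top','wrist']:
    d=snap(c,c+'0'); print(c,d.keys(),d['mtx'],d['eye'],d['orientation'])
E
```

```text
pics
{'clock': 0.0, 'qpos': array([ 1.09349462,  0.42676712,  0.07385397,  1.60664227, -0.03412795,
        1.11080316, -0.06709113]), 'qd': array([-0.00094115, -0.00120537, -0.00019581, -0.00085177, -0.00022441,
       -0.00217032,  0.00016578]), 'effort': array([-4.09258973e-04, -9.49824357e+01,  3.76019150e+00, -4.63498414e+01,
        1.92286866e-02,  1.03530168e-02,  3.91898448e-05]), 'tool_pos': array([ 0.21717515, -0.63868945,  0.25557168]), 'tcp_rot': array([-3.09819103e+00, -5.12330379e-01,  4.71518559e-04]), 'contact_force': array([-0.38256063, -0.23867046,  0.54443807]), 'moment': array([-0.02251373,  0.00123645,  0.00846119]), 'gripper_width': 1.001108335240245}
0.025
side dict_keys(['color', 'z_map', 'mtx', 'eye', 'orientation']) [[553.07640026   0.         315.51882136]
 [  0.         553.07640026 233.38279475]
 [  0.           0.           1.        ]] [ 0.44404403 -0.88818863  0.62400178] [ 0.9997949  -0.03377365 -0.06216955]
top dict_keys(['color', 'z_map', 'mtx', 'eye', 'orientation']) [[612.37134574   0.         321.94261981]
 [  0.         612.37134574 237.24844073]
 [  0.           0.           1.        ]] [ 0.44884312 -0.01085233  1.05840015] [ 0.06669091 -0.05371444 -1.59990449]
wrist dict_keys(['color', 'z_map', 'mtx', 'eye', 'orientation']) [[376.05592577   0.         320.9494923 ]
 [  0.         376.05592577 239.86508914]
 [  0.           0.           1.        ]] [ 0.28866789 -0.61572175  0.37222131] [-0.2555254   0.18483626 -1.23368085]
```

View pics/top0.png

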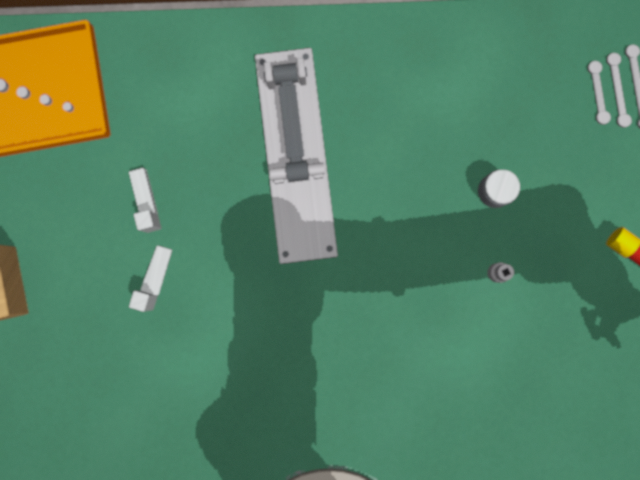

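View pics/side0.png

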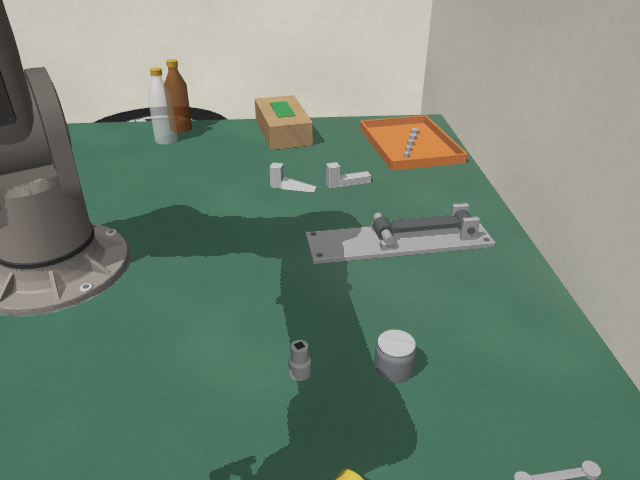

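View pics/wrist0.png

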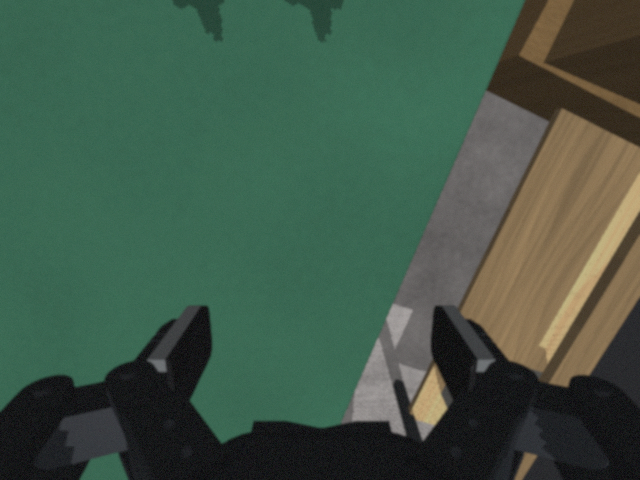

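Top view: two light pieces with grip blocks at about (150,280) and (145,200), the fixture at (297,155), the tin at (501,187) and the socket at (502,272). In the side view the left piece (295,180) looks tapered. Next I'll zoom in and measure.

```bash
cat >> h.py <<'E'
def load(fn): return dict(np.load('pics/'+fn+'.npz'))
def rayworld(d,uv):
    uv=np.atleast_2d(np.asarray(uv,float)); K=d['mtx']; Rm=R.from_rotvec(d['orientation']).as_matrix()
    c=np.c_[(uv[:,0]-K[0,2])/K[0,0],-(uv[:,1]-K[1,2])/K[1,1],-np.ones(len(uv))]
    return c@Rm.T
def onplane(d,uv,z):
    r=rayworld(d,uv); return d['eye']+r*((z-d['eye'][2])/r[:,2])[:,None]
def cloud(d):
    v,u=np.mgrid[0:480,0:640]; r=rayworld(d,np.c_[u.ravel(),v.ravel()])
    return (d['eye']+r*d['z_map'].reshape(-1,1)).reshape(480,640,3)
E
python3 - <<'E'
from h import *
t=load('top0'); s=load('side0')
a=cv2.resize(t['color'][150:330,100:200],None,fx=3.3,fy=3.3,interpolation=2)
b=cv2.resize(s['color'][150:205,255:385],None,fx=3.5,fy=3.5,interpolation=2)
e=cv2.resize(t['color'][40:270,240:350],None,fx=2.6,fy=2.6,interpolation=2)
im=np.zeros((600,800,3),np.uint8); im[:a.shape[0],:330]=a; im[:b.shape[0],340:340+b.shape[1]]=b; im[200:200+400,340:340+e.shape[1]]=e[:400]
im=im[:, :800]; cv2.imwrite('pics/zoom0.png',im[...,::-1])
P=cloud(t)
print('table z',np.median(P[300:400,100:180,2]))
hsv=cv2.cvtColor(t['color'],cv2.COLOR_RGB2HSV); m=((hsv[...,1]<60)&(hsv[...,2]>90)).astype(np.uint8)
n,l,st,ce=cv2.connectedComponentsWithStats(m)
for i in range(1,n):
    if st[i,4]>150:
        q=P[l==i]; print(i,st[i],ce[i].round(1),np.percentile(q,[2,50,98],axis=0).round(3).tolist())
E
```

```text
table z -0.0008631660188226364
1 [   0    0  439   15 2716] [182.4   5.5] [[0.947, -0.251, -0.76], [1.31, 0.412, -0.75], [1.324, 0.944, -0.001]]
2 [625  44  15  72 511] [634.5  69.5] [[0.737, -0.572, -0.002], [0.813, -0.561, 0.005], [0.852, -0.548, 0.01]]
3 [  254    48    84   216 12405] [295.6 156. ] [[0.496, -0.018, -0.0], [0.669, 0.037, 0.012], [0.853, 0.095, 0.058]]
4 [606  52  26  76 783] [618.4  89.7] [[0.709, -0.546, -0.003], [0.773, -0.53, 0.005], [0.838, -0.515, 0.01]]
5 [587  60  24  65 681] [598.6  92.1] [[0.715, -0.51, -0.002], [0.77, -0.494, 0.005], [0.826, -0.48, 0.01]]
16 [ 128  167   33   66 1323] [143.7 201.3] [[0.549, 0.277, -0.002], [0.598, 0.298, 0.019], [0.657, 0.325, 0.057]]
17 [ 485  169   36   37 1047] [502.1 186.7] [[0.573, -0.348, -0.002], [0.601, -0.304, 0.054], [0.637, -0.277, 0.059]]
18 [ 129  245   43   67 1392] [151.4 280.7] [[0.416, 0.262, -0.003], [0.46, 0.287, 0.012], [0.52, 0.315, 0.056]]
21 [491 262  24  21 317] [501.8 271.8] [[0.445, -0.331, -0.002], [0.461, -0.297, 0.051], [0.476, -0.286, 0.057]]
28 [294 470  72  10 489] [330.1 475.7] [[0.124, -0.057, 0.008], [0.13, -0.007, 0.012], [0.139, 0.048, 0.016]]
```

View pics/zoom0.png

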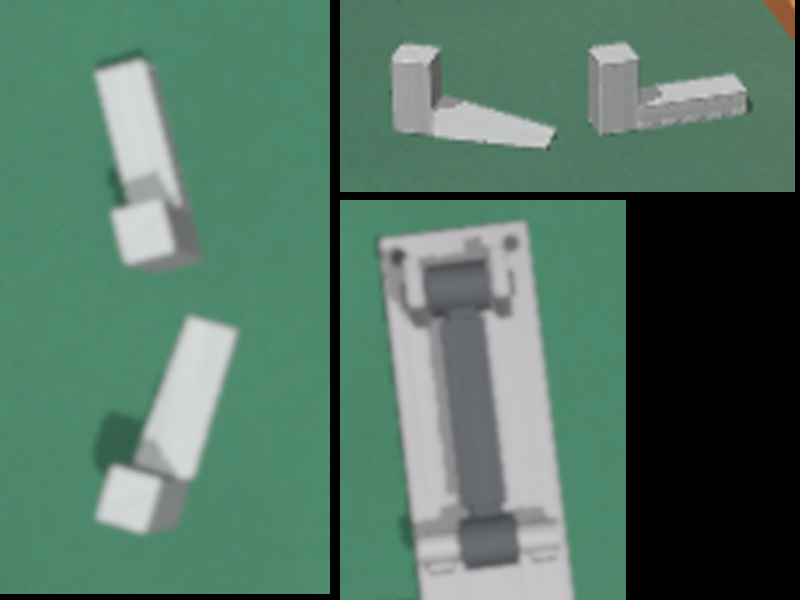

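The zoom confirms it. The near piece (top view, 150,280) has the falling ramp, so it is the wedge. The far one is level, so it is the spacer. Now the precise poses.

```bash
cat >> h.py <<'E'
def grays(d):
    hsv=cv2.cvtColor(d['color'],cv2.COLOR_RGB2HSV); return ((hsv[...,1]<60)&(hsv[...,2]>90)).astype(np.uint8)
def rect(d,mask,z):
    c=max(cv2.findContours(mask.astype(np.uint8),0,1)[0],key=cv2.contourArea)[:,0]
    p=onplane(d,c,z)[:,:2]; r=cv2.minAreaRect((p*1000).astype(np.float32)); return r,cv2.boxPoints(r)
E
python3 - <<'E'
from h import *
t=load('top0'); P=cloud(t); m=grays(t); n,l=cv2.connectedComponents(m)
w=l==l[280,152]
top=w&(P[...,2]>0.048)
print('block top',top.sum(),rect(t,top,0.055), np.median(P[top],axis=0).round(4))
tong=w&(P[...,2]<0.04)
hsvv=cv2.cvtColor(t['color'],cv2.COLOR_RGB2HSV)[...,2]
# tongue line fit: top face points: bright
tg=w&(P[...,2]<0.025)&(hsvv>150)
q=P[tg]; vx,vy,x0,y0=cv2.fitLine(q[:,:2].astype(np.float32),2,0,.01,.01).ravel(); print('tongue dir deg',np.degrees(np.arctan2(vy,vx)),x0,y0)
ax=np.array([vx,vy])*np.sign(vx); pr=(q[:,:2]@ax); print('along max',np.percentile(pr,[1,99,99.9]), 'perp', np.percentile(q[:,:2]@[-ax[1],ax[0]],[1,50,99]))
bt=P[top][:,:2]; print('block along',(bt@ax).min(),(bt@ax).max(),'mean',(bt@ax).mean(),'perp',(bt@[-ax[1],ax[0]]).mean())
i=np.polyfit(pr,q[:,2],1);print('slope',i)
# fixture plate
f=(l==l[230,300])&(P[...,2]<0.02)&(P[...,2]>0.005)
# fill with the link
full=cv2.morphologyEx(((l==l[230,300])).astype(np.uint8),3,np.ones((25,25)))
r=rect(t,full,0.012); print('plate',r)
# eye/link dark
for nm in ['top']:
    hsv=cv2.cvtColor(t['color'],cv2.COLOR_RGB2HSV)
    dk=((hsv[...,2]<100)&(hsv[...,1]<90)).astype(np.uint8); dk[:160]=0; dk[190:]=0; dk[:,:270]=0; dk[:,330:]=0
    ys,xs=np.where(dk); e=P[ys,xs]; e=e[(e[:,2]>0.035)]; print('eye pts',len(e),np.percentile(e,[2,50,98],axis=0).round(4))
E
```

```text
block top 296 (((430.5032958984375, 298.8173828125), (27.14403533935547, 28.507787704467773), 70.97319030761719), array([[412.60352, 290.63376],
       [439.55383, 281.33994],
       [448.40308, 307.001  ],
       [421.45276, 316.29483]], dtype=float32)) [0.4306 0.2989 0.0533]
tongue dir deg -18.498703 0.48049003 0.28265107
along max [0.29288561 0.40799631 0.40878431] perp [0.40683897 0.42006919 0.44508337]
block along 0.29870375037420493 0.4290950223792923 mean 0.31634721632565765 perp 0.4127820806245186
slope [-0.1225197   0.05295283]
plate (((675.1488037109375, 38.38971710205078), (372.11029052734375, 103.43782043457031), 5.35756254196167), array([[485.07742  ,  72.51055  ],
       [494.7355   , -30.47539  ],
       [865.2202   ,   4.2688828],
       [855.56213  , 107.25482  ]], dtype=float32))
eye pts 163 [[0.6243 0.0192 0.0409]
 [0.649  0.036  0.047 ]
 [0.6569 0.0523 0.0538]]
```

```bash
cat >> h.py <<'E'
def plan(xyz,yaw,pose=None):
    if pose is None:
        s=monitor.sense(); p,rv=s['tool_pos'],s['tcp_rot']
    else: p,rv=pose
    R0=R.from_rotvec(rv); y=np.radians(yaw)
    x=np.array([np.cos(y),np.sin(y),0]); z=np.array([0,0,-1.]); Rt=R.from_matrix(np.c_[x,np.cross(z,x),z])
    print('lin',R0.inv().apply(np.array(xyz)-p).round(4),'rot',(R0.inv()*Rt).as_rotvec().round(4))
    return np.array(xyz),Rt.as_rotvec()
def where():
    s=monitor.sense(); x=R.from_rotvec(s['tcp_rot']).as_matrix()
    print('t',s['clock'],'p',s['tool_pos'].round(4),'yaw',np.degrees(np.arctan2(x[1,0],x[0,0])).round(2),'z',x[:,2].round(3),'F',s['contact_force'].round(1),'w',round(s['gripper_width'],3))
E
python3 - <<'E'
from h import *
where(); q=None
for x in [((.40,-.475,.25),52),((.53,-.25,.25),88),((.55,-.02,.25),124),((.48,.2,.25),150),((.4305,.2988,.25),161),((.4305,.2988,.15),161),((.4305,.2988,.038),161)]: q=plan(*x,q)
E
```

```text
t 0.15 p [ 0.2172 -0.6388  0.2558] yaw 18.78 z [-0.     0.001 -1.   ] F [-0.2  0.4 -0.5] w 1.003
lin [ 0.2258 -0.0962  0.0059] rot [-1.000e-03 -2.000e-04 -5.798e-01]
lin [ 0.2573 -0.0361 -0.    ] rot [ 0.      0.     -0.6283]
lin [ 0.2306  0.012  -0.    ] rot [ 0.      0.     -0.6283]
lin [0.2215 0.065  0.    ] rot [-0.     -0.     -0.4538]
lin [ 0.0923  0.0608 -0.    ] rot [ 0.     0.    -0.192]
lin [ 0.  -0.   0.1] rot [0. 0. 0.]
lin [ 0.    -0.     0.112] rot [0. 0. 0.]
```

Emit:
move_arm([
  {"delta_rot": [0,0,-0.12],"linear": [0.045,-0.019,0.001],"gripper": 0.0854},
  {"delta_rot": [0,0,-0.24],"linear": [0.09,-0.038,0.002],"gripper": 0.0854},
  {"delta_rot": [0,0,-0.36],"linear": [0.135,-0.058,0.003],"gripper": 0.0854},
  {"delta_rot": [0,0,-0.48],"linear": [0.18,-0.077,0.004],"gripper": 0.0854},
  {"delta_rot": [0,0,-0.58],"linear": [0.226,-0.096,0.006],"gripper": 0.0854},
])

```text
clock: 0.65
tool_pos: [0.4014, -0.474, 0.2504]
tcp_rot: [2.82, 1.384, -0.0]
contact_force: [0.5, -1.4, -0.0]
gripper_width: 0.998
```

Emit:
move_arm([
  {"delta_rot": [0,0,-0.12],"linear": [0.05,-0.007,0],"gripper": 0.0854},
  {"delta_rot": [0,0,-0.24],"linear": [0.1,-0.014,0],"gripper": 0.0854},
  {"delta_rot": [0,0,-0.36],"linear": [0.15,-0.021,0],"gripper": 0.0854},
  {"delta_rot": [0,0,-0.48],"linear": [0.2,-0.028,0],"gripper": 0.0854},
  {"delta_rot": [0,0,-0.6],"linear": [0.25,-0.036,0],"gripper": 0.0854},
])

```text
clock: 1.15
tool_pos: [0.5252, -0.2566, 0.2503]
tcp_rot: [2.285, 2.156, -0.0]
contact_force: [1.2, 0.1, 0.0]
gripper_width: 0.997
```

Emit:
move_arm([
  {"delta_rot": [0,0,-0.12],"linear": [0.046,0.002,0],"gripper": 0.0854},
  {"delta_rot": [0,0,-0.24],"linear": [0.092,0.004,0],"gripper": 0.0854},
  {"delta_rot": [0,0,-0.36],"linear": [0.138,0.006,0],"gripper": 0.0854},
  {"delta_rot": [0,0,-0.48],"linear": [0.184,0.009,0],"gripper": 0.0854},
  {"delta_rot": [0,0,-0.6],"linear": [0.23,0.012,0],"gripper": 0.0854},
])

```text
clock: 1.65
tool_pos: [0.5509, -0.028, 0.2504]
tcp_rot: [1.546, 2.735, -0.0]
contact_force: [1.0, 0.1, 0.4]
gripper_width: 0.996
```

Run:
```python
from h import *
where(); q=None
for x in [((.48,.2,.25),150),((.4305,.2988,.25),161)]: q=plan(*x,q)
```

```text
t 1.65 p [ 0.5509 -0.028   0.2504] yaw 121.04 z [ 0. -0. -1.] F [1.  0.1 0.4] w 0.996
lin [0.2319 0.0568 0.0004] rot [-0.000e+00  2.000e-04 -5.055e-01]
lin [ 0.0923  0.0608 -0.    ] rot [ 0.     0.    -0.192]
```

Emit:
move_arm([
  {"delta_rot": [0,0,-0.1],"linear": [0.046,0.011,0],"gripper": 0.0854},
  {"delta_rot": [0,0,-0.2],"linear": [0.092,0.022,0],"gripper": 0.0854},
  {"delta_rot": [0,0,-0.3],"linear": [0.138,0.034,0],"gripper": 0.0854},
  {"delta_rot": [0,0,-0.4],"linear": [0.184,0.045,0],"gripper": 0.0854},
  {"delta_rot": [0,0,-0.505],"linear": [0.232,0.057,0],"gripper": 0.0854},
])

```text
clock: 2.15
tool_pos: [0.4806, 0.2001, 0.2504]
tcp_rot: [0.816, 3.033, -0.0]
contact_force: [2.3, -0.1, -0.5]
gripper_width: 1.001
```

Emit:
move_arm([
  {"delta_rot": [0,0,-0.06],"linear": [0.03,0.02,0],"gripper": 0.0854},
  {"delta_rot": [0,0,-0.12],"linear": [0.06,0.04,0],"gripper": 0.0854},
  {"delta_rot": [0,0,-0.192],"linear": [0.092,0.061,0],"gripper": 0.0854},
  {"delta_rot": [0,0,-0.192],"linear": [0.092,0.061,0],"gripper": 0.0854},
  {"delta_rot": [0,0,-0.192],"linear": [0.092,0.061,0],"gripper": 0.0854},
])

```text
clock: 2.65
tool_pos: [0.4322, 0.2985, 0.2502]
tcp_rot: [-0.524, -3.097, 0.0]
contact_force: [1.5, -0.7, 0.7]
gripper_width: 1.001
```

Run:
```python
from h import *
where(); snap('wrist','wrist1'); snap('side','side1'); snap('top','top1')
s=load('wrist1'); P=cloud(s); print(s['eye'])
m=grays(s)
top=(P[...,2]>.045)&(P[...,2]<.062)&(np.hypot(P[...,0]-.43,P[...,1]-.3)<.04)
print('block',top.sum(),rect(s,top,.055))
plan((.4305,.2988,.038),161)
```

```text
t 2.65 p [0.4322 0.2985 0.2502] yaw 160.79 z [-0. -0. -1.] F [ 1.5 -0.7  0.7] w 1.001
[0.36302693 0.32217131 0.36677338]
block 1012 (((430.512451171875, 298.74298095703125), (25.527732849121094, 29.34334373474121), 71.43785095214844), array([[412.54083, 291.31357],
       [440.35773, 281.97263],
       [448.48407, 306.1724 ],
       [420.66718, 315.51334]], dtype=float32))
lin [0.0032 0.001  0.2122] rot [-0.0005  0.0001 -0.0071]
```

View pics/wrist1.png

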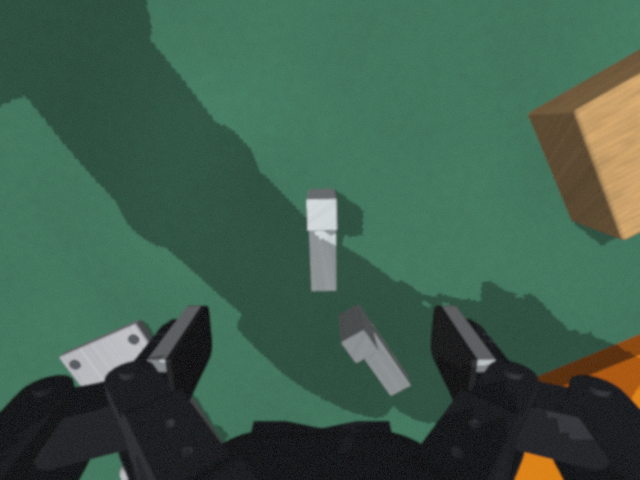

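The wrist view has the wedge block at (322,213), with the spacer well aside at (365,350). The wrist and top measurements of the block agree to under 1 mm. Descending now.

Emit:
move_arm([
  {"delta_rot": [0,0,-0.01],"linear": [0.001,0.0,0.045],"gripper": 0.0854},
  {"delta_rot": [0,0,-0.01],"linear": [0.001,0.0,0.09],"gripper": 0.0854},
  {"delta_rot": [0,0,-0.01],"linear": [0.001,0.0,0.13],"gripper": 0.0854},
  {"delta_rot": [0,0,-0.01],"linear": [0.001,0,0.13],"gripper": 0.0854},
  {"delta_rot": [0,0,-0.01],"linear": [0.001,0,0.13],"gripper": 0.0854},
])

```text
clock: 3.3
tool_pos: [0.432, 0.2981, 0.121]
tcp_rot: [-0.512, -3.099, 0.0]
contact_force: [0.2, 0.6, 0.0]
gripper_width: 1.0
```

Run:
```python
from h import *
where();plan((.4305,.2988,.038),161.2)
```

```text
t 3.3 p [0.432  0.2981 0.121 ] yaw 161.24 z [-0.001 -0.    -1.   ] F [0.2 0.6 0. ] w 1.0
lin [0.0016 0.0002 0.083 ] rot [-0.0004 -0.0008  0.0006]
```

Emit:
move_arm([
  {"delta_rot": [0,0,0],"linear": [0.001,0.0,0.03],"gripper": 0.0854},
  {"delta_rot": [0,0,0],"linear": [0.0015,0.0,0.06],"gripper": 0.0854},
  {"delta_rot": [0,0,0],"linear": [0.0015,0,0.083],"gripper": 0.0854},
  {"delta_rot": [0,0,0],"linear": [0.0015,0,0.083],"gripper": 0.0854},
  {"delta_rot": [0,0,0],"linear": [0.0015,0,0.083],"gripper": 0.0854},
])

```text
clock: 3.8
tool_pos: [0.4315, 0.2994, 0.0395]
tcp_rot: [0.512, 3.098, 0.002]
contact_force: [0.5, -0.5, 0.4]
gripper_width: 1.0
```

Emit:
move_arm([
  {"delta_rot": [0,0,0],"linear": [0,0,0],"gripper": 0.05},
  {"delta_rot": [0,0,0],"linear": [0,0,0],"gripper": 0.03},
  {"delta_rot": [0,0,0],"linear": [0,0,0],"gripper": 0.01},
  {"delta_rot": [0,0,0],"linear": [0,0,0],"gripper": 0.01},
  {"delta_rot": [0,0,0],"linear": [0,0,0],"gripper": 0.01},
], force=70)

```text
clock: 4.3
tool_pos: [0.4307, 0.2989, 0.038]
tcp_rot: [0.511, 3.099, 0.0]
contact_force: [-1.8, -2.9, 13.2]
gripper_width: 0.296
```

Emit:
move_arm([
  {"delta_rot": [0,0,0],"linear": [0,0,0],"gripper": 0.01},
  {"delta_rot": [0,0,0],"linear": [0,0,0],"gripper": 0.01},
  {"delta_rot": [0,0,0],"linear": [0,0,0],"gripper": 0.01},
  {"delta_rot": [0,0,0],"linear": [0,0,0],"gripper": 0.01},
  {"delta_rot": [0,0,0],"linear": [0,0,0],"gripper": 0.01},
])

```text
clock: 4.8
tool_pos: [0.4306, 0.2988, 0.038]
tcp_rot: [0.511, 3.099, 0.0]
contact_force: [-0.9, -2.4, 12.3]
gripper_width: 0.295
```

Run:
```python
from h import *
where();snap('side','side2'); d=snap('wrist','wrist2')
s=load('side2'); b=cv2.resize(s['color'][100:260,220:400],None,fx=3.5,fy=3.5)
cv2.imwrite('pics/z2.png',b[...,::-1])
```

```text
t 4.8 p [0.4306 0.2988 0.038 ] yaw 161.27 z [ 0.001 -0.    -1.   ] F [-0.9 -2.4 12.3] w 0.295
```

View pics/z2.png

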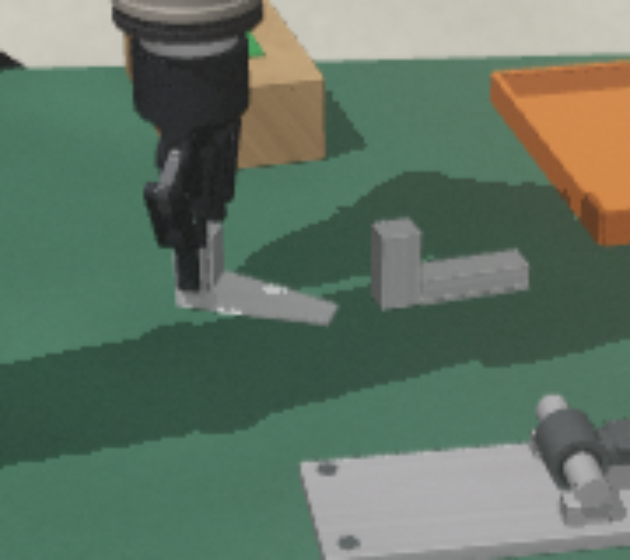

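View pics/wrist2.png

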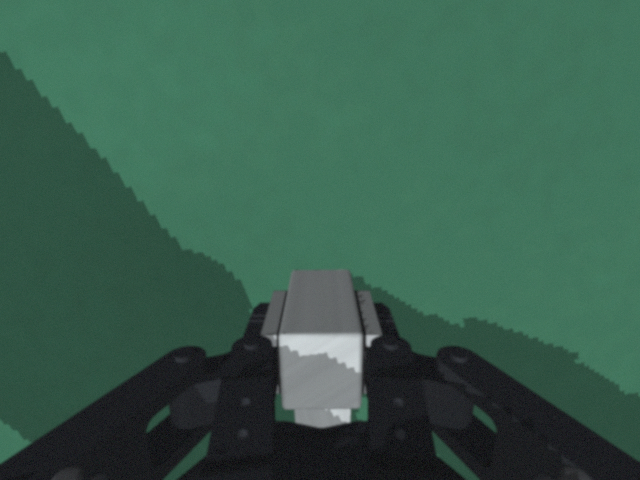

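Grasped, with an opening of 25 mm and the wedge flat (block at (320,370) in the wrist view). Lifting, then moving to the apron.

```bash
cat >> h.py <<'E'
YAW=5.36; E0=np.array([.6403,.0351]); U=np.array([np.cos(np.radians(YAW)),np.sin(np.radians(YAW))])
def fx(x,y=0): return E0+U*x+np.array([-U[1],U[0]])*y
E
python3 - <<'E'
from h import *
where();q=plan((.4306,.2988,.138),161.2); g=fx(-.118)
m=(np.array([.4306,.2988])+g)/2; print(g)
q=plan((*m,.138),173,q); q=plan((*g,.12),185.4,q)
E
```

```text
t 4.9 p [0.4307 0.2989 0.038 ] yaw 161.27 z [ 0.001  0.    -1.   ] F [-1.6 -2.6 12.7] w 0.293
lin [-0.  -0.  -0.1] rot [0.0003 0.0008 0.0012]
[0.52281596 0.02407724]
lin [-0.0879 -0.1152  0.    ] rot [ 0.      0.     -0.2059]
lin [-0.0625 -0.1307  0.018 ] rot [-0.      0.     -0.2164]
```

Emit:
move_arm([
  {"delta_rot": [0,0,0],"linear": [0,0,-0.02],"gripper": 0.01},
  {"delta_rot": [0,0,0],"linear": [0,0,-0.04],"gripper": 0.01},
  {"delta_rot": [0,0,0],"linear": [0,0,-0.06],"gripper": 0.01},
  {"delta_rot": [0,0,0],"linear": [0,0,-0.08],"gripper": 0.01},
  {"delta_rot": [0,0,0],"linear": [0,0,-0.1],"gripper": 0.01},
])

```text
clock: 5.4
tool_pos: [0.4301, 0.2986, 0.1381]
tcp_rot: [-0.511, -3.099, 0.0]
contact_force: [-0.2, 0.5, -2.5]
gripper_width: 0.295
```

Emit:
move_arm([
  {"delta_rot": [0,0,-0.03],"linear": [-0.017,-0.023,0],"gripper": 0.01},
  {"delta_rot": [0,0,-0.07],"linear": [-0.035,-0.046,0],"gripper": 0.01},
  {"delta_rot": [0,0,-0.12],"linear": [-0.053,-0.069,0],"gripper": 0.01},
  {"delta_rot": [0,0,-0.16],"linear": [-0.07,-0.092,0],"gripper": 0.01},
  {"delta_rot": [0,0,-0.206],"linear": [-0.088,-0.115,0],"gripper": 0.01},
])

```text
clock: 5.9
tool_pos: [0.4768, 0.1604, 0.1374]
tcp_rot: [-0.187, -3.136, 0.0]
contact_force: [-0.0, -0.5, -1.8]
gripper_width: 0.293
```

Emit:
move_arm([
  {"delta_rot": [0,0,-0.05],"linear": [-0.016,-0.033,0],"gripper": 0.01},
  {"delta_rot": [0,0,-0.1],"linear": [-0.032,-0.066,0.005],"gripper": 0.01},
  {"delta_rot": [0,0,-0.16],"linear": [-0.048,-0.1,0.01],"gripper": 0.01},
  {"delta_rot": [0,0,-0.216],"linear": [-0.0625,-0.131,0.018],"gripper": 0.01},
  {"delta_rot": [0,0,-0.216],"linear": [-0.0625,-0.131,0.018],"gripper": 0.01},
])

```text
clock: 6.4
tool_pos: [0.5233, 0.0189, 0.118]
tcp_rot: [0.143, -3.136, 0.002]
contact_force: [0.1, 0.3, -2.5]
gripper_width: 0.293
```

Run:
```python
from h import *
where()
plan((*fx(-.118),.062),185.36)
s=snap('side','side3'); t=snap('top','top3')
b=cv2.resize(s['color'][130:270,270:500],None,fx=3.4,fy=3.4); cv2.imwrite('pics/z3.png',b[...,::-1])
b=cv2.resize(t['color'][30:330,200:400],None,fx=2,fy=2); cv2.imwrite('pics/zt3.png',b[...,::-1])
```

```text
t 6.4 p [0.5233 0.0189 0.118 ] yaw -174.79 z [-0.002 -0.001 -1.   ] F [ 0.1  0.3 -2.5] w 0.293
lin [-0.0001  0.0052  0.056 ] rot [-0.0011 -0.0022 -0.0026]
```

View pics/z3.png

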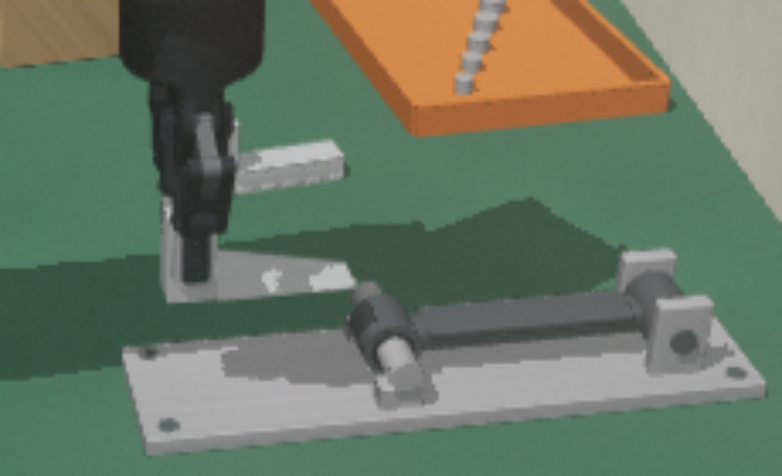

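View pics/zt3.png

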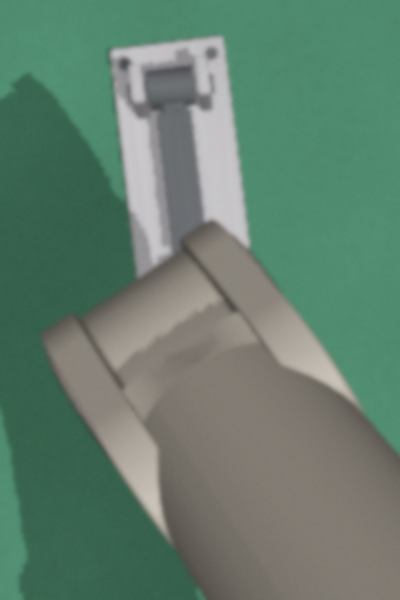

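Run:
```python
from h import *
where()
plan((*fx(-.118),.062),185.36)
```

```text
t 6.5 p [0.5228 0.0233 0.119 ] yaw -174.68 z [-0.001  0.    -1.   ] F [-1.1  0.9 -2.1] w 0.297
lin [-0.0001  0.0008  0.057 ] rot [ 0.0004 -0.0009 -0.0007]
```

Settling transient only. Lowering to just above the plate.

Emit:
move_arm([
  {"delta_rot": [0,0,0],"linear": [0,0,0.02],"gripper": 0.01},
  {"delta_rot": [0,0,0],"linear": [0,0,0.04],"gripper": 0.01},
  {"delta_rot": [0,0,0],"linear": [0,0,0.06],"gripper": 0.01},
  {"delta_rot": [0,0,0],"linear": [0,0,0.06],"gripper": 0.01},
  {"delta_rot": [0,0,0],"linear": [0,0,0.06],"gripper": 0.01},
])

```text
clock: 7.0
tool_pos: [0.5229, 0.0252, 0.0598]
tcp_rot: [0.152, -3.138, -0.001]
contact_force: [0.6, 0.2, -2.3]
gripper_width: 0.297
```

Run:
```python
from h import *
where()
plan((*fx(-.118),.05),185.36)
s=snap('side','side4')
b=cv2.resize(s['color'][150:270,290:480],None,fx=4,fy=4,interpolation=2); cv2.imwrite('pics/z4.png',b[...,::-1])
```

```text
t 7.0 p [0.5229 0.0252 0.0598] yaw -174.47 z [-0.  0. -1.] F [ 0.6  0.2 -2.3] w 0.297
lin [ 0.0002 -0.0011  0.0098] rot [ 0.0005 -0.0003  0.003 ]
```

View pics/z4.png

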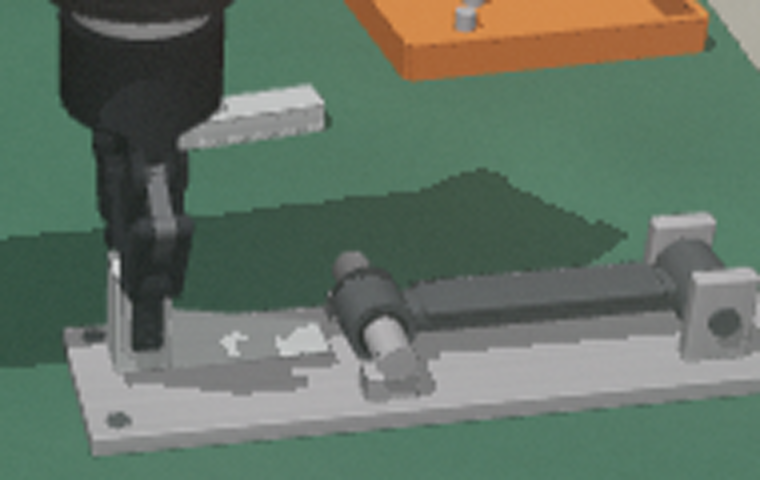

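The wedge hovers level over the apron with its nose just before the eye, lined up with the channel. Lowering gently until it touches.

Emit:
move_arm([
  {"delta_rot": [0,0,0],"linear": [0,0,0.003],"gripper": 0.01},
  {"delta_rot": [0,0,0],"linear": [0,0,0.006],"gripper": 0.01},
  {"delta_rot": [0,0,0],"linear": [0,0,0.0085],"gripper": 0.01},
  {"delta_rot": [0,0,0],"linear": [0,0,0.0085],"gripper": 0.01},
  {"delta_rot": [0,0,0],"linear": [0,0,0.0085],"gripper": 0.01},
])

```text
clock: 7.55
tool_pos: [0.523, 0.024, 0.0508]
tcp_rot: [0.149, -3.138, -0.0]
contact_force: [0.7, 0.6, -2.4]
gripper_width: 0.299
```

Emit:
move_arm([
  {"delta_rot": [0,0,0],"linear": [0,0,0.0005],"gripper": 0.01},
  {"delta_rot": [0,0,0],"linear": [0,0,0.001],"gripper": 0.01},
  {"delta_rot": [0,0,0],"linear": [0,0,0.001],"gripper": 0.01},
  {"delta_rot": [0,0,0],"linear": [0,0,0.001],"gripper": 0.01},
  {"delta_rot": [0,0,0],"linear": [0,0,0.001],"gripper": 0.01},
])

```text
clock: 8.05
tool_pos: [0.5231, 0.024, 0.05]
tcp_rot: [-0.149, 3.138, -0.0]
contact_force: [-1.7, -1.2, 5.2]
gripper_width: 0.297
```

Run:
```python
from h import *
where()
plan((*fx(-.118),.05),185.36); print(monitor.sense()['moment'])
```

```text
t 8.05 p [0.5231 0.024  0.05  ] yaw -174.55 z [ 0. -0. -1.] F [-1.7 -1.2  5.2] w 0.297
lin [0.0003 0.0001 0.    ] rot [-0.0001  0.0002  0.0016]
[-0.1288722   0.47380875 -0.00885189]
```

It is flat on the plate with about 7 N of contact force. Pushing in.

Emit:
move_arm([
  {"delta_rot": [0,0,0.001],"linear": [-0.007,0,0],"gripper": 0.01},
  {"delta_rot": [0,0,0.001],"linear": [-0.014,0,0],"gripper": 0.01},
  {"delta_rot": [0,0,0.001],"linear": [-0.021,0,0],"gripper": 0.01},
  {"delta_rot": [0,0,0.001],"linear": [-0.028,0,0],"gripper": 0.01},
  {"delta_rot": [0,0,0.001],"linear": [-0.035,0,0],"gripper": 0.01},
])

```text
clock: 8.55
tool_pos: [0.5578, 0.0274, 0.05]
tcp_rot: [0.148, -3.138, 0.0]
contact_force: [-5.8, -1.1, 9.3]
gripper_width: 0.298
```

```bash
cat >> h.py <<'E'
def prog():
    s=monitor.sense(); d=s['tool_pos'][:2]-E0; n=np.array([-U[1],U[0]])
    print('TCP fx',round(d@U*1e3,2),'fy',round(d@n*1e3,2),'z',s['tool_pos'][2].round(4),'Fx,Fy',(s['contact_force'][:2]@U).round(1),(s['contact_force'][:2]@n).round(1),'Fz',s['contact_force'][2].round(1),'w',s['gripper_width'].__round__(3),'t',s['clock'])
E
python3 - <<'E'
from h import *
where();prog()
s=snap('side','side5');prog()
b=cv2.resize(s['color'][150:270,290:480],None,fx=4,fy=4,interpolation=2); cv2.imwrite('pics/z5.png',b[...,::-1])
E
```

```text
t 8.55 p [0.5578 0.0274 0.05  ] yaw -174.6 z [-0.001 -0.    -1.   ] F [-5.8 -1.1  9.3] w 0.298
TCP fx -82.86 fy 0.0 z 0.05 Fx,Fy -5.9 -0.6 Fz 9.3 w 0.298 t 8.55
TCP fx -81.6 fy 0.05 z 0.0501 Fx,Fy 0.5 0.3 Fz -2.5 w 0.296 t 8.6
```

View pics/z5.png

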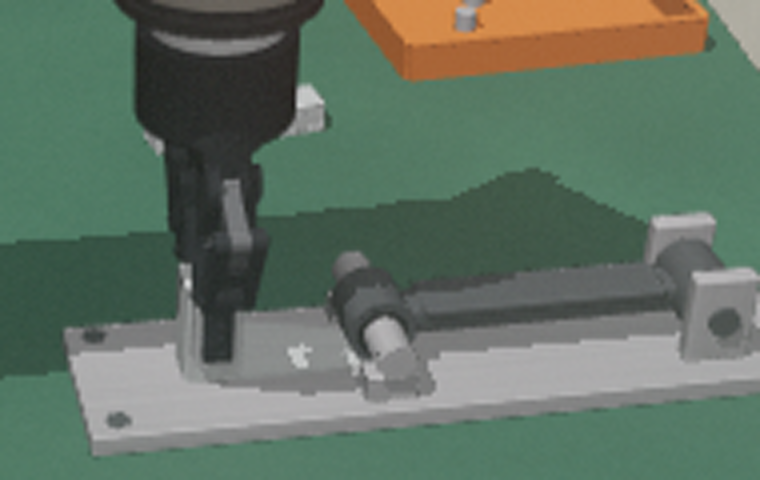

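Nose now under the eye (wedge centred in the channel, not touching yet). Continuing in smaller steps with 0.5 mm more down-press.

Emit:
move_arm([
  {"delta_rot": [0,0,0],"linear": [0,0,0.0005],"gripper": 0.01},
  {"delta_rot": [0,0,0],"linear": [-0.002,0,0.0005],"gripper": 0.01},
  {"delta_rot": [0,0,0],"linear": [-0.004,0,0.0005],"gripper": 0.01},
  {"delta_rot": [0,0,0],"linear": [-0.004,0,0.0005],"gripper": 0.01},
  {"delta_rot": [0,0,0],"linear": [-0.004,0,0.0005],"gripper": 0.01},
])

```text
clock: 9.1
tool_pos: [0.5613, 0.0278, 0.05]
tcp_rot: [0.148, -3.138, 0.001]
contact_force: [-11.0, -1.2, 21.9]
gripper_width: 0.301
```

```bash
python3 -c "from h import *;prog()"
```

```text
TCP fx -79.34 fy 0.1 z 0.05 Fx,Fy -11.1 -0.2 Fz 21.9 w 0.301 t 9.1
```

Emit:
move_arm([
  {"delta_rot": [0,0,0],"linear": [-0.002,0,0],"gripper": 0.01},
  {"delta_rot": [0,0,0],"linear": [-0.004,0,0],"gripper": 0.01},
  {"delta_rot": [0,0,0],"linear": [-0.006,0,0],"gripper": 0.01},
  {"delta_rot": [0,0,0],"linear": [-0.006,0,0],"gripper": 0.01},
  {"delta_rot": [0,0,0],"linear": [-0.006,0,0],"gripper": 0.01},
])

```text
clock: 9.6
tool_pos: [0.5661, 0.0283, 0.05]
tcp_rot: [0.148, -3.136, 0.002]
contact_force: [-20.0, -2.5, 30.5]
gripper_width: 0.297
```

```bash
python3 -c "from h import *;prog()"
```

```text
TCP fx -74.48 fy 0.18 z 0.05 Fx,Fy -20.1 -0.6 Fz 30.5 w 0.297 t 9.6
```

Emit:
move_arm([
  {"delta_rot": [0,0,0],"linear": [-0.002,0,0],"gripper": 0.01},
  {"delta_rot": [0,0,0],"linear": [-0.004,0,0],"gripper": 0.01},
  {"delta_rot": [0,0,0],"linear": [-0.005,0,0],"gripper": 0.01},
  {"delta_rot": [0,0,0],"linear": [-0.005,0,0],"gripper": 0.01},
  {"delta_rot": [0,0,0],"linear": [-0.005,0,0],"gripper": 0.01},
])

```text
clock: 10.1
tool_pos: [0.5707, 0.0288, 0.05]
tcp_rot: [0.148, -3.135, 0.002]
contact_force: [-23.1, -2.3, 32.9]
gripper_width: 0.296
```

Run:
```python
from h import *
prog()
s=snap('side','side6');prog()
b=cv2.resize(s['color'][150:270,290:480],None,fx=4,fy=4,interpolation=2); cv2.imwrite('pics/z6.png',b[...,::-1])
```

```text
TCP fx -69.84 fy 0.18 z 0.05 Fx,Fy -23.2 -0.1 Fz 32.9 w 0.296 t 10.1
TCP fx -69.82 fy 0.16 z 0.05 Fx,Fy -23.6 0.1 Fz 33.0 w 0.295 t 10.15
```

View pics/z6.png

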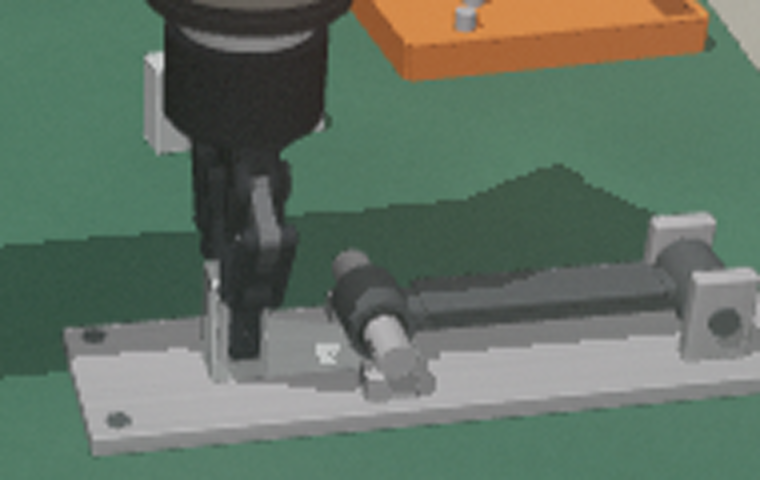

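Down-press has built up to 33 N; easing off by about 0.6 mm before going on.

Emit:
move_arm([
  {"delta_rot": [0,0,0],"linear": [0,0,-0.0003],"gripper": 0.01},
  {"delta_rot": [0,0,0],"linear": [0,0,-0.0006],"gripper": 0.01},
  {"delta_rot": [0,0,0],"linear": [0,0,-0.0006],"gripper": 0.01},
  {"delta_rot": [0,0,0],"linear": [-0.001,0,-0.0006],"gripper": 0.01},
  {"delta_rot": [0,0,0],"linear": [-0.001,0,-0.0006],"gripper": 0.01},
])

```text
clock: 10.65
tool_pos: [0.5721, 0.0288, 0.05]
tcp_rot: [0.148, -3.135, 0.001]
contact_force: [-15.5, -1.0, 18.1]
gripper_width: 0.294
```

Run:
```python
from h import *
prog();where()
a=load('side0')['color'].astype(int); 
s=load('side6')['color']
for n in ['side0','side6']:
    P=cloud(load(n)); d=(P[...,:2]-E0); X=d@U; Y=d@np.array([-U[1],U[0]])
    c=load(n)
    # pin near end y<0 : top points |X|<.012, -0.046<Y<-0.02
    m=(abs(X)<.012)&(Y<-.02)&(Y>-.044)&(P[...,2]>.03)
    e=(abs(X)<.02)&(abs(Y)<.015)&(P[...,2]>.045)
    print(n,m.sum(),np.percentile(P[m][:,2],[50,95]).round(4),e.sum(),np.percentile(P[e][:,2],[50,95]).round(4))
```

```text
TCP fx -68.5 fy 0.08 z 0.05 Fx,Fy -15.6 0.4 Fz 18.1 w 0.294 t 10.65
t 10.65 p [0.5721 0.0288 0.05  ] yaw -174.59 z [-0.003 -0.001 -1.   ] F [-15.5  -1.   18.1] w 0.294
side0 101 [0.0455 0.0518] 118 [0.0521 0.0549]
side6 296 [0.3519 0.3979] 137 [0.053  0.0566]
```

Eye rise is about 1.3 mm at grip x −70 mm, against 1.2 mm from geometry. Continuing.

Emit:
move_arm([
  {"delta_rot": [0,0,0],"linear": [-0.002,0,0],"gripper": 0.01},
  {"delta_rot": [0,0,0],"linear": [-0.004,0,0],"gripper": 0.01},
  {"delta_rot": [0,0,0],"linear": [-0.006,0,0],"gripper": 0.01},
  {"delta_rot": [0,0,0],"linear": [-0.008,0,0],"gripper": 0.01},
  {"delta_rot": [0,0,0],"linear": [-0.008,0,0],"gripper": 0.01},
])

```text
clock: 11.15
tool_pos: [0.5804, 0.0295, 0.05]
tcp_rot: [0.148, -3.136, 0.001]
contact_force: [-13.1, -0.8, 15.7]
gripper_width: 0.297
```

```bash
cat >> h.py <<'E'
def rise(n):
    P=cloud(load(n)); d=(P[...,:2]-E0); X=d@U; Y=d@np.array([-U[1],U[0]]); z=P[...,2]
    m=(abs(X)<.015)&(Y<-.02)&(Y>-.05)&(z>.03)&(z<.065)
    e=(abs(X)<.02)&(abs(Y)<.018)&(z>.045)&(z<.07)
    a=(X>.03)&(X<.14)&(abs(Y)<.012)&(z>.035)&(z<.07)
    k=np.polyfit(X[a],z[a],1); print(n,'pin',m.sum(),np.percentile(z[m],[50,95]).round(4),'eye',e.sum(),np.percentile(z[e],[50,95]).round(4),'arm slope rise@170mm mm',round(-k[0]*170,2))
E
python3 - <<'E'
from h import *
prog()
snap('side','side7')
for n in ['side0','side4','side5','side6','side7']: rise(n)
a=np.hstack([load(n)['color'][190:260,360:480] for n in ['side0','side7']]); cv2.imwrite('pics/z7.png',cv2.resize(a,None,fx=3.3,fy=3.3,interpolation=2)[...,::-1])
E
```

```text
TCP fx -60.19 fy 0.07 z 0.05 Fx,Fy -13.1 0.5 Fz 15.7 w 0.297 t 11.15
side0 pin 171 [0.0435 0.0502] eye 145 [0.0519 0.0548] arm slope rise@170mm mm -0.01
side4 pin 163 [0.0427 0.0484] eye 154 [0.0517 0.0547] arm slope rise@170mm mm 0.24
side5 pin 166 [0.0432 0.0498] eye 151 [0.0517 0.0548] arm slope rise@170mm mm -0.85
side6 pin 165 [0.0439 0.0502] eye 160 [0.0526 0.0561] arm slope rise@170mm mm 0.55
side7 pin 169 [0.0461 0.0514] eye 179 [0.0541 0.0577] arm slope rise@170mm mm 2.3
```

View pics/z7.png

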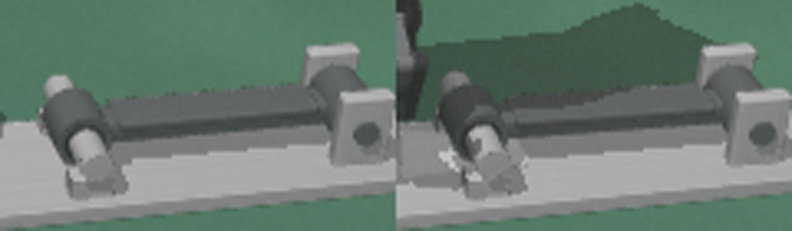

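The pin has visibly lifted: eye points are up about 2.7 mm by depth, 3.2 mm by geometry. About 5.5 mm more.

Emit:
move_arm([
  {"delta_rot": [0,0,0],"linear": [-0.002,0,0],"gripper": 0.01},
  {"delta_rot": [0,0,0],"linear": [-0.004,0,0],"gripper": 0.01},
  {"delta_rot": [0,0,0],"linear": [-0.0055,0,0],"gripper": 0.01},
  {"delta_rot": [0,0,0],"linear": [-0.0055,0,0],"gripper": 0.01},
  {"delta_rot": [0,0,0],"linear": [-0.0055,0,0],"gripper": 0.01},
])

```text
clock: 11.7
tool_pos: [0.5858, 0.0301, 0.05]
tcp_rot: [0.148, -3.136, 0.001]
contact_force: [-13.6, -0.5, 15.9]
gripper_width: 0.296
```

Run:
```python
from h import *
prog();where()
snap('side','side8'); snap('wrist','wrist8'); t=snap('top','top8')
for n in ['side0','side7','side8']: rise(n)
# image shift of pin/eye patch side0->side8 by template matching
g=lambda n: cv2.cvtColor(load(n)['color'],cv2.COLOR_RGB2GRAY)
big=lambda x: cv2.resize(x,None,fx=8,fy=8,interpolation=2)
for n in ['side5','side7','side8']:
  for nm,(r0,r1,c0,c1) in {'pin':(232,246,382,396),'eye':(216,240,372,396)}.items():
    T=big(g('side0')[r0:r1,c0:c1]); S=big(g(n)[r0-8:r1+8,c0-8:c1+8]); m=cv2.matchTemplate(S,T,cv2.TM_CCOEFF_NORMED); _,v,_,l=cv2.minMaxLoc(m)
    print(n,nm,'shift px',(l[0]/8-8,l[1]/8-8),round(v,3))
d=load('side0'); Rm=R.from_rotvec(d['orientation']).as_matrix(); K=d['mtx']
def pr(p): c=Rm.T@(np.array(p)-d['eye']); return np.array([K[0,2]+K[0,0]*c[0]/-c[2],K[1,2]+K[1,1]*c[1]/c[2]])
print('px per 4mm',pr((*E0,.040))-pr((*E0,.036)))
a=np.hstack([load(n)['color'][190:260,360:480] for n in ['side0','side8']]); cv2.imwrite('pics/z8.png',cv2.resize(a,None,fx=3.3,fy=3.3,interpolation=2)[...,::-1])
```

```text
TCP fx -54.76 fy 0.08 z 0.05 Fx,Fy -13.6 0.8 Fz 15.9 w 0.296 t 11.7
t 11.7 p [0.5858 0.0301 0.05  ] yaw -174.59 z [-0.002 -0.001 -1.   ] F [-13.6  -0.5  15.9] w 0.296
side0 pin 171 [0.0435 0.0502] eye 145 [0.0519 0.0548] arm slope rise@170mm mm -0.01
side7 pin 169 [0.0461 0.0514] eye 179 [0.0541 0.0577] arm slope rise@170mm mm 2.3
side8 pin 174 [0.0471 0.0533] eye 180 [0.0549 0.0585] arm slope rise@170mm mm 2.87
side5 pin shift px (0.0, 0.0) 0.996
side5 eye shift px (0.0, -0.125) 0.901
side7 pin shift px (0.375, -1.375) 0.694
side7 eye shift px (0.25, -1.5) 0.876
side8 pin shift px (0.5, -2.125) 0.537
side8 eye shift px (0.25, -2.0) 0.854
px per 4mm [ 0.13062527 -1.69945314]
```

View pics/z8.png

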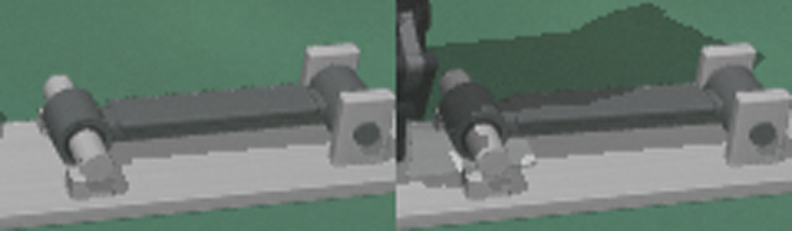

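View pics/side8.png

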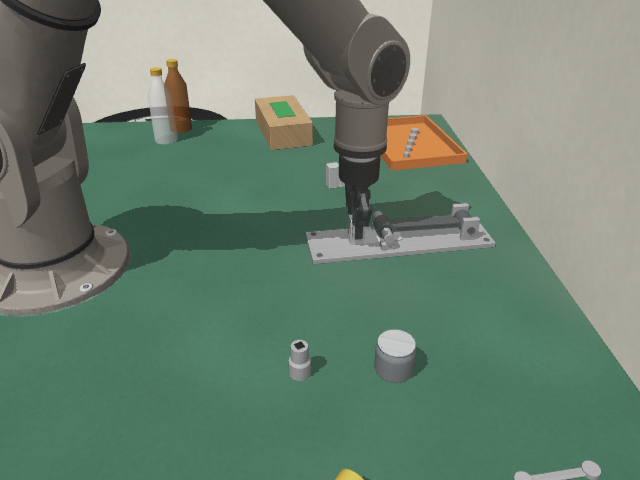

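View pics/wrist8.png

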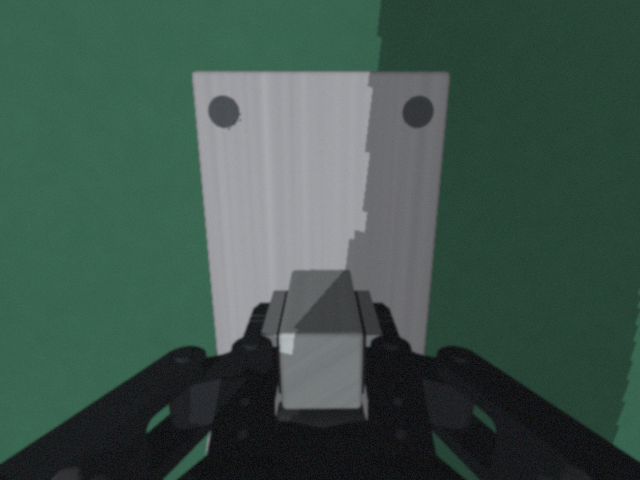

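Run:
```python
from h import *
prog(); env.job_done(); prog()
```

```text
TCP fx -54.74 fy 0.04 z 0.05 Fx,Fy -12.6 -0.1 Fz 15.6 w 0.296 t 11.85
the job is handed in; nothing more can be done
the job is handed in; nothing more can be done
```

I took the wedge by its grip, laid it flat on the apron and pushed it thin end first under the eye. I handed the job in at 11.85 s, still gripping it with the link resting on it.

- **Lift:** The grip stands 54.7 mm before the eye's centre line, so the nose is about 39 mm beyond it. By geometry that is about 4.2 mm of pin clearance.
- **Lift in the images:** The side camera agrees only roughly. Depth changes give 3.0 to 3.7 mm, the arm's slope 2.9 mm, and the pixel shift 4.7 to 5.0 mm with weak pin matches. All are well under 1 cm.
- **Forces:** At the end the wrist read about 13 N against the push and 16 N upward from the wedge on the plate. The vertical reading rose to 33 N partway through the push, so I eased off by 0.6 mm.
- **Clearance:** By the given sizes the fingers stay about 27 mm short of the eye, and the wedge sits centred in the channel.
- **Other things:** The tin and socket look unmoved in the last side picture. The arm partly hides the spacer there, but its block is where it was and nothing passed near it.

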